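# Open the stores desk: both supports out, then lower the writing flap

## Task

Open the stores desk for writing: pull both slide-out supports all the way out while the flap is still up, then lower the flap gently by its pull bar, never letting it drop, until it lies level on both supports, and let go. Leave everything else where it stands.

Things in the scene. Friction and masses are not known exactly. Their poses are not given: they have to be found in the camera images.
- desk: Fixed stores desk, a grey steel cabinet 400 wide, 190 deep, 304 high, front to the robot. Origin: on the bench under the middle of the shell's front edge; x points into the desk, y to the robot's left, z up. Below the flap a flat fascia, x = -14 to 0, up to z = 89, has a slot for a support near either end and a thin drawer lip in the middle, out to x = -22 (not used)
- flap (a joint): Writing flap's angle, rad: 0 = shut (upright; starts at 0 to 0.08), 1.571 = level on the supports, which alone stop it there. Wooden board 400 wide, 200 high, 14 thick, 0.5 to 0.9 kg; shut, it fills x = -14 to 0, z = 104 to 304 of the desk and turns down towards the robot. Hinge friction (0.2 N m) holds it up only while under about 0.15 rad; beyond, it falls unless held (some 3 N at the bar)
- flap_bar (a point): Middle of the flap's pull bar: round steel, 12 in diameter, 130 long, parallel to the desk's y, on a leg at either end, 36 beyond the flap's free edge (30 clear), in mid-thickness of the board. Flap shut: above its upper edge, at x = -7, z = 340 of the desk; flap level: in front of it, at x = -236, z = 97
- flap_hinge (a point): Middle of the flap's hinge axis, fixed at x = 0, y = 0, z = 104 of the desk (the flap's lower inner edge); the axis runs along the desk's y. The pull bar's middle stays 236 from it
- support_left (a joint): How far the left (robot's left, desk +y) support is out, m: 0 = in, 0.140 = fully out, at its stop; starts at 0 to 0.008. A wooden bar 22 wide, 34 high in a slot at y = +150 of the desk, its top at z = 90; slides along the desk's -x against about 3 N of friction and stays where it is left
- support_right (a joint): The same for the right support, at y = -150 of the desk
- support_left_knob (a point): Centre of the left support's round steel knob, 26 in diameter, 24 long along the desk's x, on a stem 12 in diameter, 12 long. Support in: x = -40, y = +150, z = 73 of the desk, 26 in front of the fascia and of the shut flap, which stands above it (lean the gripper away from it). Moves with the support
- support_right_knob (a point): The same for the right support's knob, at y = -150 of the desk
- carton: Bystander: cardboard carton 80 x 110, 120 high, on the bench beside the desk (left or right). Origin under its centre
- tin: Bystander: tin can 66 in diameter, 110 high, on the bench on the desk's other side. Origin under its centre
- junction_box: Bystander: grey plastic junction box 80 square, 49 high, on the bench to the left of the desk's front. Origin under its centre
- coupling: Bystander: short steel conduit coupling (tube) 36 in diameter, 36 high, standing on the bench in front of the desk between the supports, low enough to stay there below the open flap. Origin under its centre

How it is judged:
By the outcome, as a careful person would: the job done as asked, in the order asked, and still so for the second after the job is handed in, with the robot touching nothing.
It also fails if it takes over 61 s, if anything falls off the work surface, if the arm or the gripper's body presses on something with over 40 N, if the wrist force passes 120 N, or if a joint passes its speed limit or range.

## Robot

A 6-joint arm with a two-finger parallel gripper is mounted at the origin on the work surface. World frame = base frame: x ahead of the robot, y to its left, z up, the work surface at z = 0. Lengths are in m, angles in rad, forces in N, time in s.
With the tool pointing down it reaches from about 0.4 to 0.825 m from the base axis. Payload 7 kg.
Tool frame: the origin (TCP) lies at the very end of the fingers, on their centre line; the grasp point (between the pads) lies 19 mm behind it; z points along the fingers, y is the line along which they close (so a half turn about z gives the same grasp; the last joint's range is limited). The gripper opens to 88 mm and grips with 3 to 60 N. Pads are 19 mm wide; open, the fingers measure 130 mm over their backs; the gripper's body (78 mm by 193 mm) begins 47 mm behind the grasp point.
Start: joints at [-0.992, 0.359, 0.012, 0, -1.224, -0.288], TCP at [0.194, -0.647, 0.227] pointing down, gripper open.
Joint ranges: [-3.07, 3.07], [-1.43, 2.12], [-1.02, 1.25], [-3.03, 1.67], [-3.05, -0], [-3.03, 3.03]. Speed limits (rad/s): [2.39, 2.39, 3.01, 3.14, 3.14, 3.14].

## Interface

Orientations are given as [roll, pitch, yaw] about the fixed x, y, z axes, in that order (R = Rz(yaw) Ry(pitch) Rx(roll)).
In Python, from station import arm gives the robot as it stands. The module is installed in compiled form; this text tells all that it offers.
- The arm moves only by the shell command python3 -m crank 'ROWS' [FORCE]. ROWS is JSON, a list of rows, each an object of numbers: "dx", "dy", "dz": the shift along the world's x, y, z in m; "twist": the turn about the world's z in degrees; "grip": the opening, from -1 (shut) to 1 (fully open). A call has exactly 5 rows; each row is the pose to reach, as a shift and turn from the pose commanded when the call began; what a row does not reach only later rows make up. A row lasts 1/12 s, in which the tool goes at most 41.7 mm and 7.16 degrees, less where a joint would pass 70% of its speed; a pose out of reach is approached as far as the arm can. A call with a gripper value outside its range is refused whole. The fingers move at their own pace and stop on an object; FORCE is the grip in N (left out, the last holds). Time passes only in rows, so rows that repeat a pose let the fingers close, or fill a call up. It gives the time, the measured TCP pose, the force, the opening and the grip force at its end, in the units of the state.
- arm.get_state(): the state, without advancing time (a new reading comes with each control period).
- arm.grab_frame(name): name is "scene" or "side" or "wrist"; returns the picture (420x560x3 uint8, red, green, blue); there is no depth.
- arm.get_calibration(name): a dict with "fx", "fy", "cx", "cy" (pixels), "cam_to_world" (4x4, takes a point from camera to world coordinates); the wrist camera has in their place "tool_from_camera" (4x4, takes a point from camera to tool coordinates, whose origin is the TCP and whose axes are the flange's). Camera axes: x right, y down, z forward; pixel columns grow to the right and rows downward; lengths in m; the calibration is good to about 2 mm. The wrist camera is an equidistant fisheye: a pixel r from the principal point sees the ray r / f radians off the axis. A picture is of the moment at which its call begins: read the wrist's pose just before it. get_calibration takes no time and is no camera call.
- arm.job_done(): hands the job in; it is judged then, once.
The state is a dict: "t": time; "q": joint angles; "qd": joint speeds; "joint_efforts": joint torques, N m; "eef_pos": TCP position; "ee_rot": TCP orientation; "force": force on the tool from outside, world axes, zero at the start; "moment": the same for the moment, N m; "width": finger opening in m; "gripper_force": force on a finger pad.
Only numpy, scipy, OpenCV 4.12 (cv2) and the standard library are available. Lean on these libraries where they do the work, as an engineer would, in place of code of your own. Each camera call takes 0.05 s, during which the arm holds its last target. There are 200 camera calls.

## Working session

There is one attempt and no reset: what is moved stays moved. The work goes in short steps, Python scripts to look and compute and a shell command to move; the robot and the scene stay as the last step left them, time stands still between calls to the robot, and variables do not carry over. Pictures are saved under pics/ and viewed, at most 10 in all, crops included, and the job is handed in when it is done.

```bash
mkdir -p pics; python3 - <<'E'
from station import arm
import cv2,numpy as np
s=arm.get_state();print(s['t'],s['eef_pos'],s['ee_rot'],s['width'])
for n in ['scene','side']:
    f=arm.grab_frame(n);cv2.imwrite(f'pics/{n}0.png',f[:,:,::-1])
    c=arm.get_calibration(n);print(n,c['fx'],c['fy'],c['cx'],c['cy'],np.round(c['cam_to_world'],4).tolist())
E
```

```text
0.0 [ 0.19337611 -0.64619073  0.22562772] [ 3.13991904e+00 -1.48703791e-04 -2.85087406e+00] 0.08741005984982046
scene 437.14240031959224 437.14240031959224 275.51147764423666 203.6535368063595 [[0.9993, 0.0332, -0.0149, 0.5794], [0.0362, -0.9512, 0.3063, -0.3022], [-0.004, -0.3066, -0.9518, 1.1963], [0.0, 0.0, 0.0, 1.0]]
side 419.6400158943806 419.6400158943806 276.98599035279824 211.4497109086048 [[-0.9954, -0.0486, 0.0828, 0.4863], [-0.0956, 0.5819, -0.8077, 0.9195], [-0.0089, -0.8118, -0.5838, 0.8539], [0.0, 0.0, 0.0, 1.0]]
```

View pics/scene0.png

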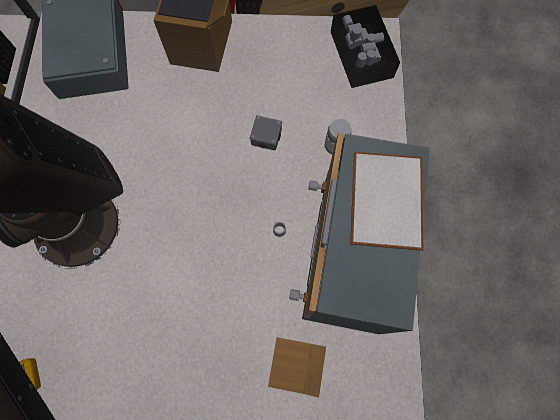

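View pics/side0.png

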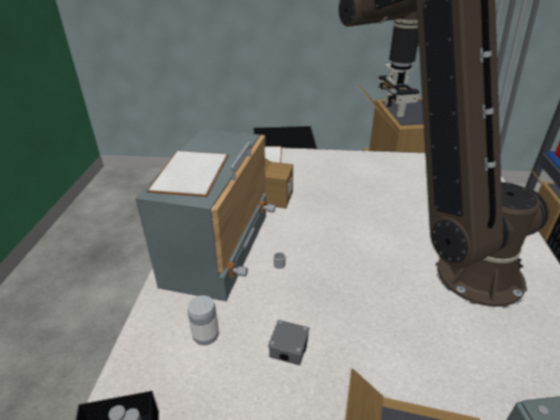

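The scene view shows the desk with its knobs at about (314,185) and (295,295), the coupling at (280,229), the box at (266,132) and the carton at (298,366). In the side view the desk stands behind the tin and the knobs are at about (240,271) and (270,208). I'll zoom in to pick exact points.

```bash
python3 - <<'E'
from station import arm
import cv2,numpy as np
a=cv2.imread('pics/scene0.png')[120:340,260:440];cv2.imwrite('pics/sc.png',cv2.resize(a,None,fx=2.7,fy=2.7,interpolation=cv2.INTER_CUBIC))
a=cv2.imread('pics/side0.png')[125:305,130:310];cv2.imwrite('pics/si.png',cv2.resize(a,None,fx=3.3,fy=3.3,interpolation=cv2.INTER_CUBIC))
c=arm.get_calibration('wrist');print(np.round(c['tool_from_camera'],3).tolist(),c.keys())
E
```

```text
[[-0.001, -0.952, -0.307, 0.082], [1.0, -0.001, -0.001, -0.001], [0.001, -0.307, 0.952, -0.158], [0.0, 0.0, 0.0, 1.0]] dict_keys(['fx', 'fy', 'cx', 'cy', 'tool_from_camera'])
```

View pics/sc.png

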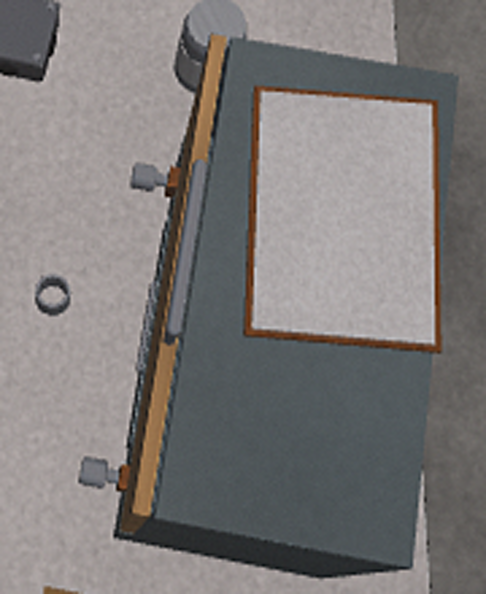

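View pics/si.png

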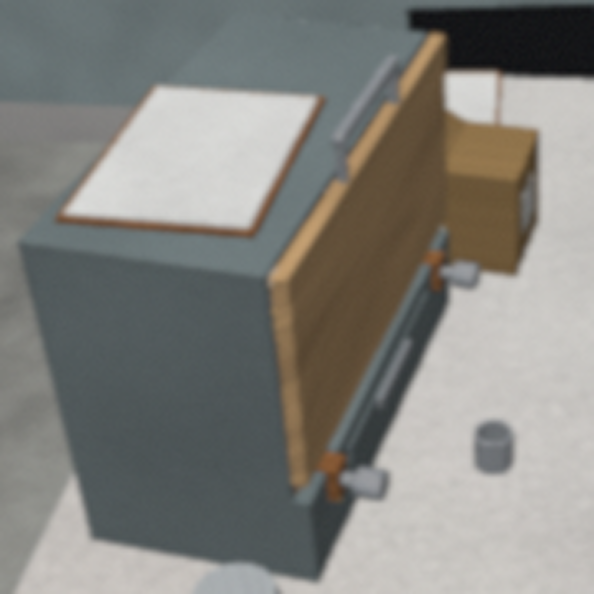

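The crops are sharp enough to pick the shell corners, bar ends and knobs in both views. I'll fit the desk pose to them.

```bash
cat > fit.py <<'E'
from station import arm
import numpy as np
from scipy.optimize import least_squares
C={n:arm.get_calibration(n) for n in('scene','side')}
def proj(n,P):
    c=C[n];M=np.linalg.inv(np.array(c['cam_to_world']));p=M[:3,:3]@P+M[:3,3]
    return np.array([c['fx']*p[0]/p[2]+c['cx'],c['fy']*p[1]/p[2]+c['cy']])
def W(p,d):
    x,y,a=p[:3];return np.array([x+np.cos(a)*d[0]-np.sin(a)*d[1],y+np.sin(a)*d[0]+np.cos(a)*d[1],d[2]])
def fl(t,x,y,z): # flap shut coords -> turned by t toward -x about (0,104)
    z=z-.104;return [x*np.cos(t)-z*np.sin(t),y,.104+z*np.cos(t)+x*np.sin(t)]
E
python3 - <<'E'
from fit import *
S=lambda u,v:(260+u/2.7,120+v/2.7)
D=lambda u,v:(130+u/3.3,125+v/3.3)
obs=[('scene',S(231,38),lambda p:[0,.2,.304]),('scene',S(458,75),lambda p:[.19,.2,.304]),('scene',S(410,568),lambda p:[.19,-.2,.304]),('scene',S(158,515),lambda p:[0,-.2,.304]),
('side',D(272,278),lambda p:[0,.2,.304]),('side',D(22,243),lambda p:[.19,.2,.304]),('side',D(93,538),lambda p:[.19,.2,0]),
('scene',S(211,36),lambda p:fl(p[3],-.014,.2,.304)),('scene',S(133,515),lambda p:fl(p[3],-.014,-.2,.304)),
('scene',S(187,250),lambda p:fl(p[3],-.007,0,.340)),('side',D(367,99),lambda p:fl(p[3],-.007,0,.340)),('side',D(287,287),lambda p:fl(p[3],-.014,.2,.304)),
('scene',S(145,177),lambda p:[-.04-p[4],.15,.073]),('side',D(370,482),lambda p:[-.04-p[4],.15,.073]),
('scene',S(94,472),lambda p:[-.04-p[5],-.15,.073]),('side',D(463,273),lambda p:[-.04-p[5],-.15,.073])]
f=lambda p:np.concatenate([proj(n,W(p,g(p)))-uv for n,uv,g in obs])
r=least_squares(f,[.7,-.2,-.17,.03,.004,.004],loss='soft_l1')
p=r.x;print(np.round(p,4));print(np.round(f(p).reshape(-1,2),1).tolist())
np.save('p.npy',p)
print('yaw targets deg',np.degrees(p[2])-180)
for n,d in dict(kl=[-.04-p[4],.15,.073],kr=[-.04-p[5],-.15,.073],bar=fl(p[3],-.007,0,.34),barend=[-.236,0,.097],klout=[-.18,.15,.073]).items():print(n,np.round(W(p,d),4))
print('desk x',np.cos(p[2]),np.sin(p[2]))
E
```

```text
[ 0.6854 -0.0401 -0.1511  0.0064  0.0045  0.0036]
[[-0.9, -0.9], [-0.6, -0.5], [0.7, 0.0], [-1.8, 1.1], [-1.5, -1.3], [-1.0, -1.4], [-0.1, -0.2], [-0.2, -1.3], [-0.1, -0.4], [0.3, -1.5], [-0.3, -1.1], [0.2, -3.1], [-0.1, -0.0], [0.0, -0.7], [0.1, 0.3], [0.3, -0.4]]
yaw targets deg -188.65762673637784
kl [0.664  0.1149 0.073 ]
kr [ 0.6197 -0.1818  0.073 ]
bar [ 0.677  -0.0388  0.34  ]
barend [ 0.4521 -0.0045  0.097 ]
klout [0.53   0.1353 0.073 ]
desk x 0.9886054818638788 -0.1505297353637749
```

The fit is good to about 2 mm. The tool only turns about z, so it stays vertical. I'll grip just the outer part of each knob, with the gripper body clear of the flap. Moving to stand off in front of the right knob.

```bash
python3 -m crank '[{"dx":0.015,"dy":0.02,"twist":-5,"grip":1},{"dx":0.038,"dy":0.052,"twist":-10,"grip":1},{"dx":0.06,"dy":0.084,"twist":-15,"grip":1},{"dx":0.083,"dy":0.116,"twist":-20,"grip":1},{"dx":0.105,"dy":0.148,"twist":-25.3,"grip":1}]' 40
python3 -m crank '[{"dx":0.0227,"dy":0.032,"grip":1},{"dx":0.0454,"dy":0.064,"grip":1},{"dx":0.068,"dy":0.096,"grip":1},{"dx":0.091,"dy":0.128,"grip":1},{"dx":0.114,"dy":0.16,"grip":1}]'
python3 -m crank '[{"dx":0.023,"dy":0.032,"grip":1},{"dx":0.046,"dy":0.064,"grip":1},{"dx":0.069,"dy":0.096,"grip":1},{"dx":0.092,"dy":0.128,"grip":1},{"dx":0.122,"dy":0.169,"grip":1}]'
```

```text
invalid input at $[0]: expected keys dx, dy, dz, twist, grip
invalid input at $[0]: expected keys dx, dy, dz, twist, grip
invalid input at $[0]: expected keys dx, dy, dz, twist, grip
```

```bash
python3 -m crank '[{"dx":0.015,"dy":0.02,"dz":0,"twist":-5,"grip":1},{"dx":0.038,"dy":0.052,"dz":0,"twist":-10,"grip":1},{"dx":0.06,"dy":0.084,"dz":0,"twist":-15,"grip":1},{"dx":0.083,"dy":0.116,"dz":0,"twist":-20,"grip":1},{"dx":0.105,"dy":0.148,"dz":0,"twist":-25.3,"grip":1}]' 40
python3 -m crank '[{"dx":0.0227,"dy":0.032,"dz":0,"twist":0,"grip":1},{"dx":0.0454,"dy":0.064,"dz":0,"twist":0,"grip":1},{"dx":0.068,"dy":0.096,"dz":0,"twist":0,"grip":1},{"dx":0.091,"dy":0.128,"dz":0,"twist":0,"grip":1},{"dx":0.114,"dy":0.16,"dz":0,"twist":0,"grip":1}]'
python3 -m crank '[{"dx":0.023,"dy":0.032,"dz":0,"twist":0,"grip":1},{"dx":0.046,"dy":0.064,"dz":0,"twist":0,"grip":1},{"dx":0.069,"dy":0.096,"dz":0,"twist":0,"grip":1},{"dx":0.092,"dy":0.128,"dz":0,"twist":0,"grip":1},{"dx":0.122,"dy":0.169,"dz":0,"twist":0,"grip":1}]'
```

```text
t: 0.52
eef_pos: [0.299, -0.497, 0.2261]
ee_rot: [3.141, -0.001, 2.986]
force: [1.7, 1.3, 0.8]
width: 0.0874
gripper_force: 0.0
t: 0.93
eef_pos: [0.413, -0.3368, 0.2265]
ee_rot: [3.141, -0.0, 2.991]
force: [0.4, -1.4, -0.4]
width: 0.0874
gripper_force: 0.0
t: 1.35
eef_pos: [0.5296, -0.1752, 0.2266]
ee_rot: [3.141, -0.0, 2.991]
force: [1.7, -0.2, 0.5]
width: 0.0878
gripper_force: 0.0
```

```bash
python3 -m crank '[{"dx":0,"dy":0,"dz":-0.035,"twist":0,"grip":1},{"dx":0,"dy":0,"dz":-0.07,"twist":0,"grip":1},{"dx":0,"dy":0,"dz":-0.105,"twist":0,"grip":1},{"dx":0,"dy":0,"dz":-0.14,"twist":0,"grip":1},{"dx":0,"dy":0,"dz":-0.168,"twist":0,"grip":1}]' 40
python3 -m crank '[{"dx":0.02,"dy":-0.003,"dz":0,"twist":0,"grip":1},{"dx":0.04,"dy":-0.006,"dz":0,"twist":0,"grip":1},{"dx":0.055,"dy":-0.008,"dz":0,"twist":0,"grip":1},{"dx":0.067,"dy":-0.01,"dz":0,"twist":0,"grip":1},{"dx":0.0725,"dy":-0.011,"dz":0,"twist":0,"grip":1}]'
python3 - <<'E'
from station import arm
import cv2
cv2.imwrite('pics/w1.png',arm.grab_frame('wrist')[:,:,::-1]);s=arm.get_state();print(s['eef_pos'],s['force'])
E
```

```text
t: 1.77
eef_pos: [0.5279, -0.1766, 0.056]
ee_rot: [3.142, -0.002, 2.991]
force: [-0.3, 1.1, 0.8]
width: 0.0881
gripper_force: 0.0
t: 2.18
eef_pos: [0.6026, -0.1882, 0.0578]
ee_rot: [-3.141, -0.001, 2.991]
force: [-11.5, 3.8, 3.9]
width: 0.0875
gripper_force: 0.0
[ 0.60150043 -0.18803607  0.05758846] [-0.09733846 -1.35411568 -0.28602727]
```

View pics/w1.png

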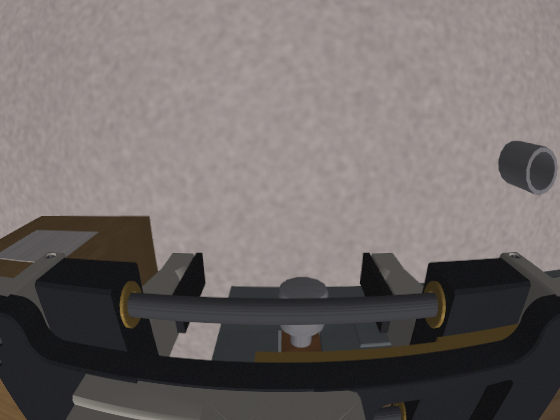

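The wrist view shows the knob at (303,295), right of the finger centre (283). That agrees with the TCP being about 9 mm short in y, because my last approach row ran past the step limit. I'll correct that and close on the knob.

```bash
python3 -m crank '[{"dx":0.001,"dy":0.004,"dz":0,"twist":0,"grip":1},{"dx":0.003,"dy":0.008,"dz":0,"twist":0,"grip":1},{"dx":0.0045,"dy":0.0085,"dz":0,"twist":0,"grip":1},{"dx":0.0045,"dy":0.0085,"dz":0,"twist":0,"grip":1},{"dx":0.0045,"dy":0.0085,"dz":0,"twist":0,"grip":0}]' 40
python3 -m crank '[{"dx":0,"dy":0,"dz":0,"twist":0,"grip":-1},{"dx":0,"dy":0,"dz":0,"twist":0,"grip":-1},{"dx":0,"dy":0,"dz":0,"twist":0,"grip":-1},{"dx":0,"dy":0,"dz":0,"twist":0,"grip":-1},{"dx":0,"dy":0,"dz":0,"twist":0,"grip":-1}]'
python3 -m crank '[{"dx":0,"dy":0,"dz":0,"twist":0,"grip":-1},{"dx":0,"dy":0,"dz":0,"twist":0,"grip":-1},{"dx":0,"dy":0,"dz":0,"twist":0,"grip":-1},{"dx":0,"dy":0,"dz":0,"twist":0,"grip":-1},{"dx":0,"dy":0,"dz":0,"twist":0,"grip":-1}]'
```

```text
t: 2.65
eef_pos: [0.6032, -0.179, 0.0581]
ee_rot: [3.141, -0.004, 2.99]
force: [-11.3, 0.5, 1.0]
width: 0.0848
gripper_force: 0.0
t: 3.07
eef_pos: [0.6033, -0.179, 0.0582]
ee_rot: [3.141, -0.003, 2.99]
force: [-10.8, 0.2, 1.2]
width: 0.0532
gripper_force: 0.0
t: 3.48
eef_pos: [0.6035, -0.1779, 0.058]
ee_rot: [3.14, -0.003, 2.989]
force: [-9.7, 6.3, 1.8]
width: 0.0241
gripper_force: 40.0
```

Gripped (24 mm, 40 N); the body is pressing the shut flap lightly, about 11 N. Now I'll pull along the desk's -x.

```bash
python3 -m crank '[{"dx":-0.006,"dy":0.001,"dz":0,"twist":0,"grip":-1},{"dx":-0.018,"dy":0.0027,"dz":0,"twist":0,"grip":-1},{"dx":-0.032,"dy":0.0049,"dz":0,"twist":0,"grip":-1},{"dx":-0.047,"dy":0.0072,"dz":0,"twist":0,"grip":-1},{"dx":-0.062,"dy":0.0094,"dz":0,"twist":0,"grip":-1}]'
python3 -m crank '[{"dx":-0.015,"dy":0.0023,"dz":0,"twist":0,"grip":-1},{"dx":-0.03,"dy":0.0046,"dz":0,"twist":0,"grip":-1},{"dx":-0.044,"dy":0.0067,"dz":0,"twist":0,"grip":-1},{"dx":-0.055,"dy":0.0084,"dz":0,"twist":0,"grip":-1},{"dx":-0.062,"dy":0.0094,"dz":0,"twist":0,"grip":-1}]'
python3 -m crank '[{"dx":-0.003,"dy":0.0005,"dz":0,"twist":0,"grip":-1},{"dx":-0.006,"dy":0.001,"dz":0,"twist":0,"grip":-1},{"dx":-0.009,"dy":0.0014,"dz":0,"twist":0,"grip":-1},{"dx":-0.012,"dy":0.0018,"dz":0,"twist":0,"grip":-1},{"dx":-0.014,"dy":0.0021,"dz":0,"twist":0,"grip":-1}]'
```

```text
t: 3.9
eef_pos: [0.5444, -0.1686, 0.0582]
ee_rot: [3.14, 0.002, 2.991]
force: [5.7, 6.8, -8.2]
width: 0.0242
gripper_force: 40.0
t: 4.32
eef_pos: [0.4817, -0.1589, 0.0582]
ee_rot: [3.139, 0.002, 2.991]
force: [4.1, 9.2, -11.8]
width: 0.0239
gripper_force: 40.0
t: 4.73
eef_pos: [0.4706, -0.157, 0.0584]
ee_rot: [3.139, 0.006, 2.992]
force: [15.4, 2.0, -23.7]
width: 0.0244
gripper_force: 40.0
```

```bash
python3 -m crank '[{"dx":-0.001,"dy":0.0001,"dz":0,"twist":0,"grip":-1},{"dx":-0.002,"dy":0.0003,"dz":0,"twist":0,"grip":-1},{"dx":-0.003,"dy":0.0005,"dz":0,"twist":0,"grip":-1},{"dx":-0.004,"dy":0.0006,"dz":0,"twist":0,"grip":-1},{"dx":-0.004,"dy":0.0006,"dz":0,"twist":0,"grip":-1}]'
```

```text
t: 5.15
eef_pos: [0.4705, -0.157, 0.0585]
ee_rot: [3.139, 0.012, 2.992]
force: [23.3, -1.4, -32.4]
width: 0.0241
gripper_force: 40.0
```

The support is at its stop: no more motion while the force rises. Release, rise and cross to the left knob.

```bash
python3 -m crank '[{"dx":0.003,"dy":0,"dz":0,"twist":0,"grip":-1},{"dx":0.007,"dy":-0.001,"dz":0,"twist":0,"grip":-0.5},{"dx":0.007,"dy":-0.001,"dz":0,"twist":0,"grip":1},{"dx":0.007,"dy":-0.001,"dz":0,"twist":0,"grip":1},{"dx":0.007,"dy":-0.001,"dz":0,"twist":0,"grip":1}]'
python3 -m crank '[{"dx":0,"dy":0,"dz":0,"twist":0,"grip":1},{"dx":0,"dy":0,"dz":0.01,"twist":0,"grip":1},{"dx":0,"dy":0,"dz":0.04,"twist":0,"grip":1},{"dx":0,"dy":0,"dz":0.075,"twist":0,"grip":1},{"dx":0,"dy":0,"dz":0.1,"twist":0,"grip":1}]'
python3 -m crank '[{"dx":0.015,"dy":0.025,"dz":0,"twist":0,"grip":1},{"dx":0.03,"dy":0.06,"dz":0,"twist":0,"grip":1},{"dx":0.045,"dy":0.095,"dz":0,"twist":0,"grip":1},{"dx":0.06,"dy":0.13,"dz":0,"twist":0,"grip":1},{"dx":0.075,"dy":0.165,"dz":0,"twist":0,"grip":1}]'
```

```text
t: 5.57
eef_pos: [0.471, -0.1589, 0.0588]
ee_rot: [-3.141, 0.0, 2.991]
force: [-0.5, 0.2, -1.0]
width: 0.0391
gripper_force: 0.0
t: 5.98
eef_pos: [0.4713, -0.1594, 0.1612]
ee_rot: [-3.141, 0.002, 2.991]
force: [1.0, -0.2, 0.1]
width: 0.072
gripper_force: 0.0
t: 6.4
eef_pos: [0.5464, 0.0073, 0.1592]
ee_rot: [3.141, 0.001, 2.99]
force: [0.3, -0.6, 0.2]
width: 0.0875
gripper_force: 0.0
```

```bash
python3 -m crank '[{"dx":0.018,"dy":0.027,"dz":0,"twist":0,"grip":1},{"dx":0.036,"dy":0.053,"dz":0,"twist":0,"grip":1},{"dx":0.054,"dy":0.079,"dz":0,"twist":0,"grip":1},{"dx":0.07,"dy":0.102,"dz":0,"twist":0,"grip":1},{"dx":0.0775,"dy":0.1135,"dz":0,"twist":0,"grip":1}]'
python3 -m crank '[{"dx":0,"dy":0,"dz":-0.015,"twist":0,"grip":1},{"dx":0,"dy":0,"dz":-0.04,"twist":0,"grip":1},{"dx":0,"dy":0,"dz":-0.07,"twist":0,"grip":1},{"dx":0,"dy":0,"dz":-0.09,"twist":0,"grip":1},{"dx":0,"dy":0,"dz":-0.1,"twist":0,"grip":1}]'
python3 - <<'E'
from fit import *
import cv2
s=arm.get_state();print(s['eef_pos'],s['force'])
cv2.imwrite('pics/w2.png',arm.grab_frame('wrist')[:,:,::-1])
E
```

```text
t: 6.82
eef_pos: [0.6251, 0.1218, 0.1584]
ee_rot: [-3.141, 0.001, 2.992]
force: [0.2, -0.1, 1.1]
width: 0.0878
gripper_force: 0.0
t: 7.23
eef_pos: [0.6217, 0.1184, 0.0557]
ee_rot: [-3.139, -0.004, 2.99]
force: [0.3, -0.2, -0.9]
width: 0.0874
gripper_force: 0.0
[0.62165912 0.11835225 0.05572195] [ 0.32540583 -0.23440931 -0.86076716]
```

View pics/w2.png

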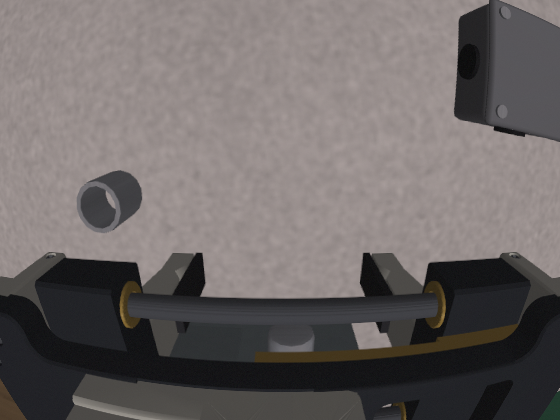

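The wrist view shows the left knob at (291,340), nearly centred between the fingers, with the junction box well clear. Move in and close.

```bash
python3 -m crank '[{"dx":0.007,"dy":0,"dz":0,"twist":0,"grip":1},{"dx":0.014,"dy":0,"dz":0,"twist":0,"grip":1},{"dx":0.02,"dy":-0.001,"dz":0,"twist":0,"grip":1},{"dx":0.025,"dy":-0.001,"dz":0,"twist":0,"grip":0.5},{"dx":0.028,"dy":-0.001,"dz":0,"twist":0,"grip":0}]'
python3 -m crank '[{"dx":0,"dy":0,"dz":0,"twist":0,"grip":-1},{"dx":0,"dy":0,"dz":0,"twist":0,"grip":-1},{"dx":0,"dy":0,"dz":0,"twist":0,"grip":-1},{"dx":0,"dy":0,"dz":0,"twist":0,"grip":-1},{"dx":0,"dy":0,"dz":0,"twist":0,"grip":-1}]'
python3 -m crank '[{"dx":0,"dy":0,"dz":0,"twist":0,"grip":-1},{"dx":0,"dy":0,"dz":0,"twist":0,"grip":-1},{"dx":0,"dy":0,"dz":0,"twist":0,"grip":-1},{"dx":0,"dy":0,"dz":0,"twist":0,"grip":-1},{"dx":0,"dy":0,"dz":0,"twist":0,"grip":-1}]'
```

```text
t: 7.7
eef_pos: [0.6507, 0.1186, 0.0596]
ee_rot: [3.141, -0.002, 2.99]
force: [-34.1, 7.0, 14.9]
width: 0.0791
gripper_force: 0.0
t: 8.12
eef_pos: [0.6505, 0.1186, 0.0593]
ee_rot: [3.141, -0.001, 2.991]
force: [-11.6, 1.1, 3.5]
width: 0.0464
gripper_force: 0.0
t: 8.53
eef_pos: [0.6505, 0.1186, 0.0593]
ee_rot: [3.141, -0.001, 2.991]
force: [-11.6, 2.3, 4.5]
width: 0.0245
gripper_force: 40.0
```

Gripped. Before pulling I'll check the junction box and coupling clearance.

```bash
python3 - <<'E'
from fit import *
c=C['scene'];M=np.array(c['cam_to_world'])
for u,v,z in[(256,116,.049),(282,119,.049),(278,146,.049),(251,141,.049),(279,229,.036)]:
    d=M[:3,:3]@[(u-c['cx'])/c['fx'],(v-c['cy'])/c['fy'],1];print(np.round(M[:3,3]+d*(z-M[2,3])/d[2],3))
E
```

```text
[0.494 0.336 0.049]
[0.571 0.329 0.049]
[0.562 0.242 0.049]
[0.484 0.255 0.049]
[ 0.573 -0.001  0.036]
```

Plenty clear. Pulling the left support.

```bash
python3 -m crank '[{"dx":-0.006,"dy":0.001,"dz":0,"twist":0,"grip":-1},{"dx":-0.018,"dy":0.0027,"dz":0,"twist":0,"grip":-1},{"dx":-0.032,"dy":0.0049,"dz":0,"twist":0,"grip":-1},{"dx":-0.047,"dy":0.0072,"dz":0,"twist":0,"grip":-1},{"dx":-0.062,"dy":0.0094,"dz":0,"twist":0,"grip":-1}]'
python3 -m crank '[{"dx":-0.015,"dy":0.0023,"dz":0,"twist":0,"grip":-1},{"dx":-0.03,"dy":0.0046,"dz":0,"twist":0,"grip":-1},{"dx":-0.044,"dy":0.0067,"dz":0,"twist":0,"grip":-1},{"dx":-0.055,"dy":0.0084,"dz":0,"twist":0,"grip":-1},{"dx":-0.062,"dy":0.0094,"dz":0,"twist":0,"grip":-1}]'
python3 -m crank '[{"dx":-0.003,"dy":0.0005,"dz":0,"twist":0,"grip":-1},{"dx":-0.006,"dy":0.001,"dz":0,"twist":0,"grip":-1},{"dx":-0.009,"dy":0.0014,"dz":0,"twist":0,"grip":-1},{"dx":-0.012,"dy":0.0018,"dz":0,"twist":0,"grip":-1},{"dx":-0.014,"dy":0.0021,"dz":0,"twist":0,"grip":-1}]'
python3 -m crank '[{"dx":-0.001,"dy":0.0001,"dz":0,"twist":0,"grip":-1},{"dx":-0.002,"dy":0.0003,"dz":0,"twist":0,"grip":-1},{"dx":-0.003,"dy":0.0005,"dz":0,"twist":0,"grip":-1},{"dx":-0.004,"dy":0.0006,"dz":0,"twist":0,"grip":-1},{"dx":-0.004,"dy":0.0006,"dz":0,"twist":0,"grip":-1}]'
```

```text
t: 8.95
eef_pos: [0.5906, 0.128, 0.0593]
ee_rot: [3.14, 0.003, 2.991]
force: [4.2, -0.4, -1.9]
width: 0.0245
gripper_force: 40.0
t: 9.37
eef_pos: [0.5276, 0.1379, 0.0593]
ee_rot: [3.14, 0.002, 2.991]
force: [3.4, 0.5, -1.5]
width: 0.0241
gripper_force: 40.0
t: 9.78
eef_pos: [0.5189, 0.1396, 0.0595]
ee_rot: [3.14, 0.008, 2.993]
force: [36.3, -17.6, -20.1]
width: 0.0248
gripper_force: 39.9
t: 10.2
eef_pos: [0.5182, 0.1397, 0.0597]
ee_rot: [3.139, 0.012, 2.993]
force: [40.2, -19.1, -20.6]
width: 0.0247
gripper_force: 39.9
```

Both supports are out at their stops. Release, rise clear and turn the gripper 90° for the bar.

```bash
python3 -m crank '[{"dx":0.003,"dy":0,"dz":0,"twist":0,"grip":-1},{"dx":0.007,"dy":-0.001,"dz":0,"twist":0,"grip":-0.5},{"dx":0.007,"dy":-0.001,"dz":0,"twist":0,"grip":1},{"dx":0.007,"dy":-0.001,"dz":0,"twist":0,"grip":1},{"dx":0.007,"dy":-0.001,"dz":0,"twist":0,"grip":1}]'
python3 -m crank '[{"dx":0,"dy":0,"dz":0,"twist":0,"grip":1},{"dx":0,"dy":0,"dz":0.01,"twist":0,"grip":1},{"dx":0,"dy":0,"dz":0.045,"twist":0,"grip":1},{"dx":0,"dy":0,"dz":0.08,"twist":5,"grip":1},{"dx":0,"dy":0,"dz":0.115,"twist":10,"grip":1}]'
python3 -m crank '[{"dx":0,"dy":0,"dz":0.035,"twist":7,"grip":1},{"dx":0,"dy":0,"dz":0.075,"twist":14,"grip":1},{"dx":0,"dy":0,"dz":0.115,"twist":21,"grip":1},{"dx":0,"dy":0,"dz":0.155,"twist":28,"grip":1},{"dx":0,"dy":0,"dz":0.195,"twist":35,"grip":1}]'
python3 -m crank '[{"dx":0,"dy":0,"dz":0.035,"twist":7,"grip":1},{"dx":0,"dy":-0.02,"dz":0.05,"twist":14,"grip":1},{"dx":0,"dy":-0.05,"dz":0.06,"twist":21,"grip":1},{"dx":0,"dy":-0.08,"dz":0.06,"twist":28,"grip":1},{"dx":0,"dy":-0.11,"dz":0.06,"twist":35,"grip":1}]'
python3 -m crank '[{"dx":0.015,"dy":-0.03,"dz":0,"twist":5,"grip":1},{"dx":0.04,"dy":-0.05,"dz":0,"twist":10,"grip":1},{"dx":0.07,"dy":-0.06,"dz":0,"twist":10,"grip":1},{"dx":0.09,"dy":-0.065,"dz":0,"twist":10,"grip":1},{"dx":0.1,"dy":-0.068,"dz":0,"twist":10,"grip":1}]'
```

```text
t: 10.62
eef_pos: [0.5157, 0.1385, 0.058]
ee_rot: [-3.141, -0.002, 2.99]
force: [-1.0, -0.2, -0.0]
width: 0.039
gripper_force: 0.0
t: 11.03
eef_pos: [0.5159, 0.1387, 0.1753]
ee_rot: [-3.141, -0.001, -3.114]
force: [2.0, 0.8, -0.5]
width: 0.0723
gripper_force: 0.0
t: 11.45
eef_pos: [0.5155, 0.1385, 0.3716]
ee_rot: [3.141, 0.001, -2.501]
force: [1.4, 1.0, 0.5]
width: 0.0871
gripper_force: 0.0
t: 11.87
eef_pos: [0.5159, 0.0281, 0.4302]
ee_rot: [-3.14, 0.001, -1.889]
force: [0.1, -0.6, -0.7]
width: 0.0879
gripper_force: 0.0
t: 12.28
eef_pos: [0.6177, -0.04, 0.4277]
ee_rot: [3.14, -0.001, -1.723]
force: [-0.8, 0.6, -1.4]
width: 0.0878
gripper_force: 0.0
```

```bash
python3 - <<'E'
from station import arm
import cv2,numpy as np
a=arm.grab_frame('scene')[120:340,230:430,::-1];b=arm.grab_frame('side')[120:340,130:330,::-1]
cv2.imwrite('pics/c1.png',cv2.resize(np.hstack([a,b]),None,fx=2,fy=2,interpolation=cv2.INTER_CUBIC))
E
```

```text
(no output)
```

View pics/c1.png

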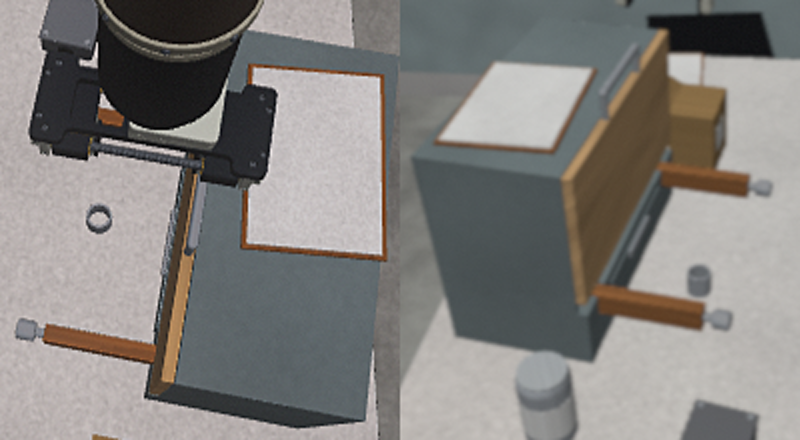

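Both supports show fully out (right knob at scene (243,284); knobs at side (290,280) and (311,213)), with the flap upright. Move over the bar, go down and grip it.

```bash
python3 -m crank '[{"dx":0.012,"dy":0,"dz":0,"twist":0,"grip":1},{"dx":0.028,"dy":0.001,"dz":0,"twist":0,"grip":1},{"dx":0.044,"dy":0.001,"dz":0,"twist":0,"grip":1},{"dx":0.056,"dy":0.001,"dz":0,"twist":0,"grip":1},{"dx":0.06,"dy":0.001,"dz":0,"twist":0,"grip":1}]' 
python3 -m crank '[{"dx":0,"dy":0,"dz":-0.01,"twist":0,"grip":1},{"dx":0,"dy":0,"dz":-0.035,"twist":0,"grip":0.6},{"dx":0,"dy":0,"dz":-0.065,"twist":0,"grip":0.2},{"dx":0,"dy":0,"dz":-0.09,"twist":0,"grip":0},{"dx":0,"dy":0,"dz":-0.1,"twist":0,"grip":-0.2}]'
python3 -m crank '[{"dx":0,"dy":0,"dz":0,"twist":0,"grip":-0.4},{"dx":0,"dy":0,"dz":0,"twist":0,"grip":-0.6},{"dx":0,"dy":0,"dz":0,"twist":0,"grip":-1},{"dx":0,"dy":0,"dz":0,"twist":0,"grip":-1},{"dx":0,"dy":0,"dz":0,"twist":0,"grip":-1}]' 15
python3 -m crank '[{"dx":0,"dy":0,"dz":0,"twist":0,"grip":-1},{"dx":0,"dy":0,"dz":0,"twist":0,"grip":-1},{"dx":0,"dy":0,"dz":0,"twist":0,"grip":-1},{"dx":0,"dy":0,"dz":0,"twist":0,"grip":-1},{"dx":0,"dy":0,"dz":0,"twist":0,"grip":-1}]'
```

```text
t: 12.8
eef_pos: [0.6766, -0.0372, 0.4285]
ee_rot: [3.141, -0.0, -1.721]
force: [-0.8, 0.9, -1.1]
width: 0.0874
gripper_force: 0.0
t: 13.22
eef_pos: [0.6738, -0.0375, 0.3248]
ee_rot: [3.137, -0.0, -1.721]
force: [0.4, 0.1, -0.9]
width: 0.0662
gripper_force: 0.0
t: 13.63
eef_pos: [0.6771, -0.0379, 0.3302]
ee_rot: [-3.139, 0.001, -1.722]
force: [0.4, -1.0, -0.5]
width: 0.033
gripper_force: 0.0
t: 14.05
eef_pos: [0.6768, -0.038, 0.3288]
ee_rot: [-3.141, 0.0, -1.722]
force: [0.5, 1.1, 2.1]
width: 0.0115
gripper_force: 15.0
```

```bash
python3 -c "
import numpy as np
r=.2361;f=.0297
P=lambda a:r*np.array([-.9886*np.sin(a+f),.1505*np.sin(a+f),np.cos(a+f)])
for c in range(9):
  print(c,[np.round(P(np.radians(10*c+2*k))-P(np.radians(10*c)),4).tolist() for k in range(1,6)])"
```

```text
0 [[-0.0081, 0.0012, -0.0004], [-0.0163, 0.0025, -0.0011], [-0.0243, 0.0037, -0.002], [-0.0324, 0.0049, -0.0033], [-0.0404, 0.0062, -0.0048]]
1 [[-0.0079, 0.0012, -0.0018], [-0.0158, 0.0024, -0.0039], [-0.0236, 0.0036, -0.0063], [-0.0313, 0.0048, -0.0089], [-0.039, 0.0059, -0.0118]]
2 [[-0.0075, 0.0011, -0.0032], [-0.0149, 0.0023, -0.0066], [-0.0222, 0.0034, -0.0103], [-0.0293, 0.0045, -0.0143], [-0.0363, 0.0055, -0.0185]]
3 [[-0.0069, 0.001, -0.0045], [-0.0136, 0.0021, -0.0091], [-0.0201, 0.0031, -0.0141], [-0.0264, 0.004, -0.0192], [-0.0326, 0.005, -0.0246]]
4 [[-0.006, 0.0009, -0.0056], [-0.0118, 0.0018, -0.0114], [-0.0174, 0.0026, -0.0174], [-0.0227, 0.0035, -0.0236], [-0.0279, 0.0042, -0.03]]
5 [[-0.0049, 0.0008, -0.0066], [-0.0096, 0.0015, -0.0133], [-0.0141, 0.0021, -0.0202], [-0.0183, 0.0028, -0.0272], [-0.0223, 0.0034, -0.0344]]
6 [[-0.0037, 0.0006, -0.0073], [-0.0072, 0.0011, -0.0148], [-0.0104, 0.0016, -0.0223], [-0.0134, 0.002, -0.03], [-0.0161, 0.0024, -0.0378]]
7 [[-0.0024, 0.0004, -0.0079], [-0.0046, 0.0007, -0.0158], [-0.0064, 0.001, -0.0238], [-0.008, 0.0012, -0.0319], [-0.0094, 0.0014, -0.0401]]
8 [[-0.001, 0.0002, -0.0082], [-0.0018, 0.0003, -0.0164], [-0.0023, 0.0003, -0.0246], [-0.0024, 0.0004, -0.0328], [-0.0023, 0.0004, -0.0411]]
```

```bash
python3 -m crank '[{"dx":-0.008,"dy":0.001,"dz":0,"twist":0,"grip":-1},{"dx":-0.016,"dy":0.0025,"dz":-0.001,"twist":0,"grip":-1},{"dx":-0.024,"dy":0.004,"dz":-0.002,"twist":0,"grip":-1},{"dx":-0.032,"dy":0.005,"dz":-0.003,"twist":0,"grip":-1},{"dx":-0.0405,"dy":0.006,"dz":-0.005,"twist":0,"grip":-1}]' 25
python3 -m crank '[{"dx":-0.008,"dy":0.001,"dz":-0.002,"twist":0,"grip":-1},{"dx":-0.016,"dy":0.0025,"dz":-0.004,"twist":0,"grip":-1},{"dx":-0.0235,"dy":0.0035,"dz":-0.006,"twist":0,"grip":-1},{"dx":-0.031,"dy":0.005,"dz":-0.009,"twist":0,"grip":-1},{"dx":-0.039,"dy":0.006,"dz":-0.012,"twist":0,"grip":-1}]'
python3 -m crank '[{"dx":-0.0075,"dy":0.001,"dz":-0.003,"twist":0,"grip":-1},{"dx":-0.015,"dy":0.0025,"dz":-0.0065,"twist":0,"grip":-1},{"dx":-0.022,"dy":0.0035,"dz":-0.0105,"twist":0,"grip":-1},{"dx":-0.0295,"dy":0.0045,"dz":-0.0145,"twist":0,"grip":-1},{"dx":-0.0365,"dy":0.0055,"dz":-0.0185,"twist":0,"grip":-1}]'
```

```text
t: 14.47
eef_pos: [0.6353, -0.0315, 0.3235]
ee_rot: [-3.141, 0.001, -1.721]
force: [2.3, 3.1, -1.4]
width: 0.0111
gripper_force: 25.0
t: 14.88
eef_pos: [0.5965, -0.0255, 0.3113]
ee_rot: [-3.141, 0.001, -1.721]
force: [0.9, 5.6, 1.3]
width: 0.0112
gripper_force: 25.0
t: 15.3
eef_pos: [0.56, -0.0199, 0.2926]
ee_rot: [-3.141, 0.001, -1.721]
force: [3.0, 6.6, -0.8]
width: 0.0113
gripper_force: 25.0
```

Forces are small, so I'll carry on along the arc.

```bash
python3 -m crank '[{"dx":-0.007,"dy":0.001,"dz":-0.0045,"twist":0,"grip":-1},{"dx":-0.0135,"dy":0.002,"dz":-0.009,"twist":0,"grip":-1},{"dx":-0.02,"dy":0.003,"dz":-0.014,"twist":0,"grip":-1},{"dx":-0.0265,"dy":0.004,"dz":-0.019,"twist":0,"grip":-1},{"dx":-0.0325,"dy":0.005,"dz":-0.0245,"twist":0,"grip":-1}]'
python3 -m crank '[{"dx":-0.006,"dy":0.001,"dz":-0.0055,"twist":0,"grip":-1},{"dx":-0.012,"dy":0.002,"dz":-0.0115,"twist":0,"grip":-1},{"dx":-0.0175,"dy":0.0025,"dz":-0.0175,"twist":0,"grip":-1},{"dx":-0.0225,"dy":0.0035,"dz":-0.0235,"twist":0,"grip":-1},{"dx":-0.028,"dy":0.004,"dz":-0.03,"twist":0,"grip":-1}]'
python3 -m crank '[{"dx":-0.005,"dy":0.001,"dz":-0.0065,"twist":0,"grip":-1},{"dx":-0.0095,"dy":0.0015,"dz":-0.0135,"twist":0,"grip":-1},{"dx":-0.014,"dy":0.002,"dz":-0.02,"twist":0,"grip":-1},{"dx":-0.0185,"dy":0.003,"dz":-0.027,"twist":0,"grip":-1},{"dx":-0.0225,"dy":0.0035,"dz":-0.0345,"twist":0,"grip":-1}]'
```

```text
t: 15.72
eef_pos: [0.5277, -0.0149, 0.268]
ee_rot: [-3.141, 0.001, -1.721]
force: [3.6, 6.6, -0.2]
width: 0.0112
gripper_force: 25.0
t: 16.13
eef_pos: [0.5001, -0.0106, 0.2381]
ee_rot: [-3.14, 0.002, -1.721]
force: [3.1, 8.2, -1.7]
width: 0.0111
gripper_force: 25.0
t: 16.55
eef_pos: [0.4785, -0.0073, 0.2039]
ee_rot: [-3.139, 0.002, -1.721]
force: [5.1, 7.0, -3.4]
width: 0.0113
gripper_force: 25.0
```

```bash
python3 -m crank '[{"dx":-0.0035,"dy":0,"dz":-0.0075,"twist":0,"grip":-1},{"dx":-0.007,"dy":0,"dz":-0.015,"twist":0,"grip":-1},{"dx":-0.0105,"dy":0.0005,"dz":-0.0225,"twist":0,"grip":-1},{"dx":-0.0135,"dy":0.001,"dz":-0.03,"twist":0,"grip":-1},{"dx":-0.016,"dy":0.0015,"dz":-0.038,"twist":0,"grip":-1}]'
python3 -m crank '[{"dx":-0.0025,"dy":0,"dz":-0.008,"twist":0,"grip":-1},{"dx":-0.0045,"dy":0.0005,"dz":-0.016,"twist":0,"grip":-1},{"dx":-0.0065,"dy":0.001,"dz":-0.024,"twist":0,"grip":-1},{"dx":-0.008,"dy":0.001,"dz":-0.032,"twist":0,"grip":-1},{"dx":-0.0095,"dy":0.001,"dz":-0.04,"twist":0,"grip":-1}]'
python3 -m crank '[{"dx":-0.001,"dy":0,"dz":-0.007,"twist":0,"grip":-1},{"dx":-0.0015,"dy":0,"dz":-0.014,"twist":0,"grip":-1},{"dx":-0.002,"dy":0,"dz":-0.021,"twist":0,"grip":-1},{"dx":-0.0025,"dy":0,"dz":-0.027,"twist":0,"grip":-1},{"dx":-0.0025,"dy":0,"dz":-0.032,"twist":0,"grip":-1}]'
```

```text
t: 16.97
eef_pos: [0.4632, -0.0052, 0.1664]
ee_rot: [-3.137, 0.003, -1.721]
force: [4.8, 9.2, -1.9]
width: 0.011
gripper_force: 25.0
t: 17.38
eef_pos: [0.4548, -0.0039, 0.1267]
ee_rot: [-3.136, 0.004, -1.721]
force: [8.4, 9.5, -1.6]
width: 0.0109
gripper_force: 25.0
t: 17.8
eef_pos: [0.4532, -0.0036, 0.095]
ee_rot: [-3.134, 0.004, -1.72]
force: [7.5, 9.4, -0.6]
width: 0.0112
gripper_force: 25.0
```

```bash
python3 -m crank '[{"dx":0,"dy":0,"dz":-0.0015,"twist":0,"grip":-1},{"dx":0,"dy":0,"dz":-0.003,"twist":0,"grip":-1},{"dx":0,"dy":0,"dz":-0.0045,"twist":0,"grip":-1},{"dx":0.0005,"dy":0,"dz":-0.006,"twist":0,"grip":-1},{"dx":0.0005,"dy":0,"dz":-0.0075,"twist":0,"grip":-1}]'
python3 -m crank '[{"dx":0,"dy":0,"dz":-0.001,"twist":0,"grip":-1},{"dx":0,"dy":0,"dz":-0.002,"twist":0,"grip":-1},{"dx":0,"dy":0,"dz":-0.003,"twist":0,"grip":-1},{"dx":0,"dy":0,"dz":-0.004,"twist":0,"grip":-1},{"dx":0,"dy":0,"dz":-0.004,"twist":0,"grip":-1}]'
```

```text
t: 18.22
eef_pos: [0.4532, -0.0044, 0.09]
ee_rot: [-3.135, 0.002, -1.719]
force: [-6.4, 6.9, 36.8]
width: 0.0111
gripper_force: 25.0
t: 18.63
eef_pos: [0.4532, -0.0052, 0.0863]
ee_rot: [-3.135, 0.001, -1.719]
force: [-5.0, 4.0, 33.3]
width: 0.0112
gripper_force: 25.0
```

The flap is down: the upward force rose to 37 N, then the pads slipped on the bar. I'll ease off, open only part way because the inner finger has about 9 mm of room, and rise straight up.

```bash
python3 -m crank '[{"dx":0,"dy":0,"dz":0.001,"twist":0,"grip":-1},{"dx":0,"dy":0,"dz":0.002,"twist":0,"grip":-1},{"dx":0,"dy":0,"dz":0.003,"twist":0,"grip":-1},{"dx":0,"dy":0,"dz":0.004,"twist":0,"grip":-1},{"dx":0,"dy":0,"dz":0.004,"twist":0,"grip":-1}]'
python3 -m crank '[{"dx":0,"dy":0,"dz":0,"twist":0,"grip":-0.7},{"dx":0,"dy":0,"dz":0,"twist":0,"grip":-0.5},{"dx":0,"dy":0,"dz":0,"twist":0,"grip":-0.45},{"dx":0,"dy":0,"dz":0,"twist":0,"grip":-0.45},{"dx":0,"dy":0,"dz":0,"twist":0,"grip":-0.45}]'
```

```text
t: 19.05
eef_pos: [0.453, -0.0051, 0.0879]
ee_rot: [-3.136, 0.002, -1.72]
force: [9.1, 0.6, -1.4]
width: 0.0113
gripper_force: 25.0
t: 19.47
eef_pos: [0.4491, -0.0061, 0.0862]
ee_rot: [3.14, -0.001, -1.722]
force: [-1.2, -0.0, 0.2]
width: 0.0234
gripper_force: 0.0
```

```bash
python3 -m crank '[{"dx":0.002,"dy":0,"dz":0,"twist":0,"grip":-0.45},{"dx":0.0035,"dy":0,"dz":0.002,"twist":0,"grip":-0.45},{"dx":0.0035,"dy":0,"dz":0.01,"twist":0,"grip":-0.45},{"dx":0.0035,"dy":0,"dz":0.025,"twist":0,"grip":-0.45},{"dx":0.0035,"dy":0,"dz":0.05,"twist":0,"grip":-0.45}]'
python3 -m crank '[{"dx":0,"dy":0,"dz":0.03,"twist":0,"grip":-0.45},{"dx":0,"dy":0,"dz":0.07,"twist":0,"grip":-0.45},{"dx":0,"dy":0,"dz":0.11,"twist":0,"grip":-0.45},{"dx":0,"dy":0.02,"dz":0.14,"twist":0,"grip":0},{"dx":0,"dy":0.04,"dz":0.16,"twist":0,"grip":0}]'
python3 - <<'E'
from station import arm
import cv2,numpy as np
a=arm.grab_frame('scene')[110:340,220:420,::-1];b=arm.grab_frame('side')[110:340,130:330,::-1]
cv2.imwrite('pics/c2.png',cv2.resize(np.hstack([a,b]),None,fx=2,fy=2,interpolation=cv2.INTER_CUBIC))
s=arm.get_state();print(s['t'],s['force'])
E
```

```text
t: 19.88
eef_pos: [0.4522, -0.006, 0.1359]
ee_rot: [3.138, -0.002, -1.722]
force: [0.1, 0.0, 0.4]
width: 0.0238
gripper_force: 0.0
t: 20.3
eef_pos: [0.4543, 0.0343, 0.3012]
ee_rot: [-3.137, 0.002, -1.723]
force: [0.7, 0.1, -0.5]
width: 0.0323
gripper_force: 0.0
20.4 [-0.00212635 -0.81873798  0.07017037]
```

View pics/c2.png

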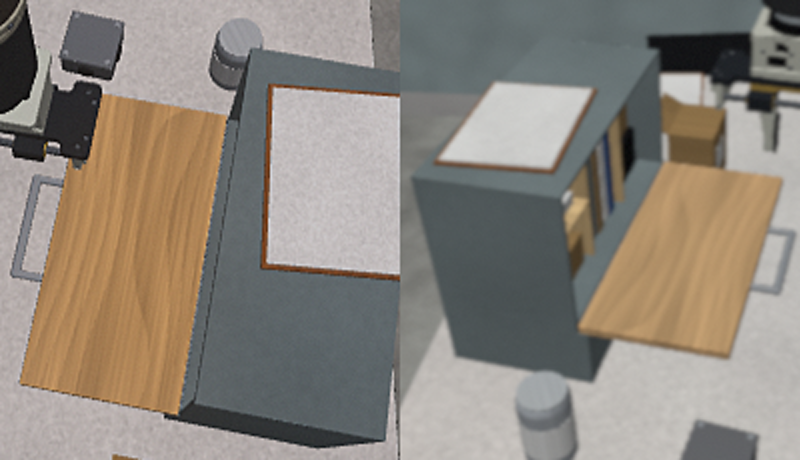

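The flap lies level (its free edge runs from about (103,97) to (22,383) in the left half of the composite), its bar is free, and the gripper is well clear. Bystanders are unmoved. Handing in.

```bash
python3 -c "
from station import arm
print(arm.job_done())"
```

```text
the job is handed in; nothing more can be done
None
```

The job is handed in at about 20 s: I pulled both supports out to their stops with the flap still up, lowered the flap by its bar, and it looks level in the last picture, with the bar released, the arm clear, and the tin, junction box and carton apparently undisturbed (the coupling is hidden under the open flap).

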